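Snap the open sandwich mould shut

ROBOT

A 6-joint arm with a two-finger parallel gripper is mounted at the origin on a cart in front of the work surface, level with it; the furniture and walls round the work are solid. World frame = base frame: x ahead of the robot, y to its left, z up, the work surface at z = 0. Lengths are in m, angles in rad, forces in N, time in s.
With the tool pointing down it reaches from about 0.325 to 0.775 m from the base axis. Payload 5.5 kg.
Tool frame: the origin (TCP) lies on the front face of the gripper's body, between the roots of the fingers; the fingertips stand 73 mm ahead of it and the grasp point (between the pads) lies 54 mm ahead of it; z points along the fingers, y is the line along which they close (so a half turn about z gives the same grasp; the last joint's range is limited). The gripper opens to 85 mm and grips with 20 to 120 N. Pads are 22 mm wide; open, the fingers measure 114 mm over their backs; the gripper's body (76 mm by 85 mm) begins 54 mm behind the grasp point. The pads swing forward as they close: fully open they stand 13 mm farther back than shut.
Start: joints at [-1.188, 0.091, 1.231, -0, 1.82, -0.057], TCP at [0.255, -0.543, 0.304] pointing down, gripper open.
Joint ranges: [-2.87, 2.87], [-0.86, 2.18], [0.17, 2.46], [-1.51, 4.65], [0.06, 2.69], [-2.65, 2.65]. Speed limits (rad/s): [2.57, 2.57, 3.01, 3.14, 3.14, 3.14].

INTERFACE

Orientations are given as a unit quaternion [w, x, y, z].
In Python, from cell import telemetry, read_camera, camera_info, ticket gives the robot as it stands. The module is installed in compiled form; this text tells all that it offers.
- The arm moves only by the tool apply_moves, never from a script. Its argument "moves" is a list of rows, each an object of numbers: "dx", "dy", "dz": the shift along the tool's x, y, z in mm; "twist": the turn about the tool's z in units of 8 degrees (1.0 is 8 degrees). A call has 1 to 8 rows; each row is the pose to reach, as a shift and turn from the pose commanded when the call began, along the tool's axes at that moment; what a row does not reach only later rows make up. A row lasts 1/8 s, in which the tool goes at most 62.5 mm and 10.7 degrees, less where a joint would pass 70% of its speed; a pose out of reach is approached as far as the arm can. A call with a gripper value outside its range is refused whole. "fingers" is the opening, from 0 (shut) to 1 (fully open), set as the call begins (left out, the last holds). The fingers move at their own pace and stop on an object; the grip force is fixed at half the most. Time passes only in rows, so rows that repeat a pose let the fingers close. It gives the time, the measured TCP pose, the force, the opening and the grip force at its end, in the units of the state.
- telemetry.observe(): the state, without advancing time (a new reading comes with each control period).
- read_camera(name): name is "side" or "top" or "wrist"; returns (picture, depth): 420x560x3 uint8, red, green, blue; 420x560 float32, m along the optical axis (not along the pixel's ray), 0 where there is no reading.
- camera_info(name): a dict with "fx", "fy", "cx", "cy" (pixels), "dist" ([k1, k2, p1, p2, k3] as OpenCV has them; the pictures are not rectified), "rvec" (rotation vector, rad) and "tvec" (3), from world to camera coordinates, as OpenCV has them. Camera axes: x right, y down, z forward; pixel columns grow to the right and rows downward; lengths in m; the calibration is good to about 2 mm. A picture is of the moment at which its call begins: read the wrist's pose just before it. camera_info takes no time and is no camera call; for the wrist camera it gives the pose at the moment of the call.
- ticket.hand_in(): hands the job in; it is judged then, once.
The state is a dict: "clock": time; "q": joint angles; "qd": joint speeds; "joint_efforts": joint torques, N m; "tool_pos": TCP position; "eef_rot": TCP orientation; "force": force on the tool from outside, world axes, zero at the start; "torque": the same for the moment, N m; "grip_width": opening from 0.0 (shut) to 1.0 (fully open); "grip_force": force on a finger pad.
Only numpy, scipy, OpenCV 4.12 (cv2) and the standard library are available. Lean on these libraries where they do the work, as an engineer would, in place of code of your own. Each camera call takes 0.05 s, during which the arm holds its last target. There are 200 camera calls.

TASK

Close the blue and white hinged sandwich mould that stands open on the bamboo board in the sink: swing its white lid over by the red handle, bring it into line sideways so that the two steel pegs enter their sockets, and press it down until both front catches snap and the two halves meet flush. Then let go, and leave the salt and pepper shakers and the spoon rest where they stand.

Things in the scene. Friction and masses are not known exactly. Their poses are not given: they have to be found in the camera images.
- mould_hinge (a point): Middle of the hinge axis of the sandwich mould, whose grey stand (104 x 178 mm) is held level and fast on the board (board top z = 0.130, this point 42 mm above) by suction feet. Axes: z up, y along the hinge; the blue lower half spans x = -10 to -106 mm; the open white lid (140 mm along y, 100 mm deep, 30 mm thick) leans to +x.
- mould_front (a point): Fixed point on the stand's middle line. In mould_hinge axes the lid's red handle (cylinder 22 mm thick, 28 mm long along y, gripped on its flat ends, centre 36 mm beyond the lid's edge) has its centre at x = -0.142 cos q + 0.012 sin q, z = 0.142 sin q + 0.012 cos q, y = d, for lid angle q. d is not reported: the lid slides on its pin (1.5 N) by up to 16 mm either way. This point: q = 0, d = 0.
- mould_pegs (a point): Midway between the tips of two round-tipped steel pegs (60 mm apart, 8 mm thick, 18 mm tall) on the lower half's front rim, if it sat central. But the lower half is clamped fast up to 12 mm either way along y, an offset e that is not reported. The pegs enter the lid's sockets only if d - e is within about 2 mm of 0; else the lid lands on them, ajar by about 0.17 rad.
- mould_catches (a point): Midway between the noses of two white sprung catches on the lower half's front (y = e +- 58 mm, 16 mm wide, tops 56 mm above the board, outer faces 123 mm from the hinge axis). From lid angle 0.11 rad the lid's tongues press on them; about 10 to 20 N down on the handle snaps the lid under both, and they pull it to 0 and hold it.
- lid (a joint): Opening angle of the white lid (rad): 0 fully shut and flush (a stop), pi/2 upright, at most 2.75 folded back. The hinge is stiff (about 0.3 N m): the lid, about 0.3 kg, stays where it is left.
- shaker_salt_mid (a point): Centre of a steel and glass shaker, 44 mm in diameter, 89 mm tall, standing loose on the board; a bystander.
- shaker_pepper_mid (a point): Centre of the other, like shaker, 44 mm in diameter, 89 mm tall, standing loose on the board; a bystander.
- spoon_rest_mid (a point): Centre of the small blue and white boat-shaped spoon rest, 38 x 68 x 16 mm, lying loose on the board; a bystander.

How it is judged:
By the outcome, as a careful person would: the job done as asked, in the order asked, and still so for the second after the job is handed in, with the robot touching nothing.
It also fails if it takes over 64 s, if anything falls off the work surface, if the arm or the gripper's body presses on something with over 40 N, if the wrist force passes 120 N, or if a joint passes its speed limit or range.

## Working session

There is one attempt and no reset: what is moved stays moved. The work goes in short steps, Python scripts to look and compute and a tool call to move; the robot and the scene stay as the last step left them, time stands still between calls to the robot, and variables do not carry over. Pictures are saved under pics/ and viewed, at most 10 in all, crops included, and the job is handed in when it is done.

Besides the shell and the picture viewer there is one more tool, called after "Emit:" as name([rows], argument=value, ...), one row to a line, values as JSON. apply_moves: Moves the arm, as the interface text tells. Its arguments: {"type":"object","properties":{"moves":{"type":"array"},"fingers":{"type":"number"}},"required":["moves"]}

```bash
mkdir -p pics
cat > h.py <<'E'
import numpy as np, cv2
from cell import telemetry, read_camera, camera_info, ticket
def shot(n):
    i=camera_info(n); p,d=read_camera(n); np.savez(f'{n}.npz',p=p,d=d,**{k:np.array(v) for k,v in i.items()})
    return p,d,i
def load(n):
    z=np.load(f'{n}.npz'); return z['p'],z['d'],{k:z[k] for k in ['fx','fy','cx','cy','dist','rvec','tvec']}
def cloud(d,i):
    h,w=d.shape; K=np.array([[i['fx'],0,i['cx']],[0,i['fy'],i['cy']],[0,0,1.]])
    u,v=np.meshgrid(np.arange(w),np.arange(h)); uv=np.stack([u,v],-1).reshape(-1,1,2).astype(float)
    n=cv2.undistortPoints(uv,K,np.array(i['dist'],float)).reshape(h,w,2)
    c=np.dstack([n*d[...,None],d]); R=cv2.Rodrigues(np.array(i['rvec'],float))[0]
    X=(c-np.array(i['tvec'],float).ravel())@R; X[d==0]=np.nan
    return X
E
python3 - <<'E'
from h import *
a=[]
for n in ['top','side']:
    p,d,i=shot(n); a.append(p); 
    cv2.imwrite(f'pics/{n}0.png',p[...,::-1])
s=telemetry.observe(); print(s)
E
```

```text
{'clock': 0.1, 'q': array([-1.18769797e+00,  9.18177781e-02,  1.23176674e+00,  6.94893358e-06,
        1.81981234e+00, -5.66864848e-02]), 'qd': array([ 6.80636794e-05, -1.28493892e-04, -3.25418269e-03,  8.32753591e-04,
        1.64253283e-03, -1.06612261e-04]), 'joint_efforts': array([ 4.19107339e-03, -4.60216177e+01, -4.19218683e+01,  9.01622866e-05,
        1.05877765e-02,  7.03416930e-06]), 'tool_pos': array([ 0.25540792, -0.54278756,  0.30284262]), 'eef_rot': array([-8.90662808e-04,  9.75920338e-01,  2.18125379e-01, -1.43252553e-04]), 'force': array([-0.07795   , -0.41802142,  0.40819025]), 'torque': array([-0.00644977,  0.03985279,  0.00674766]), 'grip_force': 0.0, 'grip_width': 0.9998465120593133}
```

View pics/top0.png

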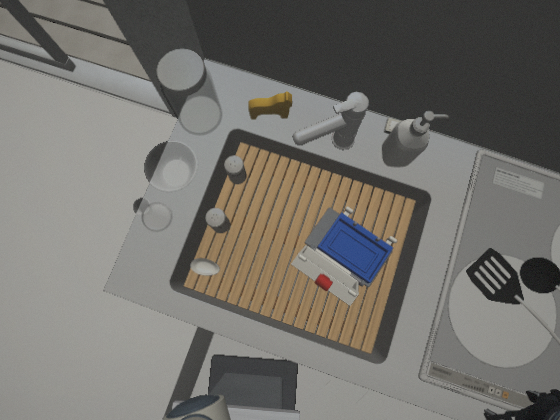

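View pics/side0.png

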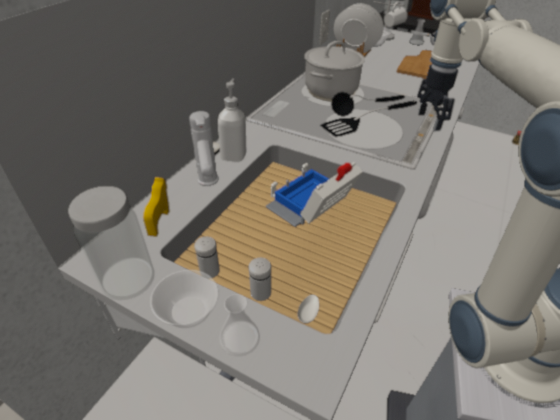

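The top view shows red handle at (324,282), catches at (348,211) and (392,240), the blue half between them, and the shakers and spoon rest at left, (234,165), (215,217) and (204,267). The side view agrees. Next I measure.

Run:
```python
from h import *
for n in ['top','side']:
    p,d,i=load(n); X=cloud(d,i); hsv=cv2.cvtColor(p,cv2.COLOR_RGB2HSV).astype(int)
    H,S,V=hsv[...,0],hsv[...,1],hsv[...,2]
    reg=(X[...,2]>.1)&(X[...,2]<.36)
    red=((H<8)|(H>172))&(S>150)&reg; blue=(H>100)&(H<130)&(S>120)&reg
    print(n,'board z',np.nanmedian(X[(H>8)&(H<25)&(S>60)&reg][:,2]))
    for nm,m in [('red',red),('blue',blue)]:
        P=X[m]; print(nm,m.sum(),np.median(P,0).round(4),P.min(0).round(4),P.max(0).round(4))
    if 1:
        P=X[blue&(X[...,0]>.3)]; r=cv2.minAreaRect((P[:,:2]*1000).astype(np.float32)); print('blue rect',r,cv2.boxPoints(r))
    # white/grey pixels above board near mould
    w=(S<60)&(X[...,2]>.14)&(X[...,2]<.4)&(np.linalg.norm(X[...,:2]-np.median(X[blue][:,:2],0),axis=-1)<.2)
    np.save(f'w_{n}.npy',w)
p,d,i=load('top');X=cloud(d,i)
for q in [(348,211),(392,240),(324,282),(325,230),(303,258),(353,293),(356,285),(292,267),(310,245),(327,215),(336,225),(234,165),(215,217),(204,267)]:
    print(q,p[q[1],q[0]],X[q[1],q[0]].round(4))
c=cv2.resize(p[195:315,275:415],None,fx=5.5,fy=5,interpolation=cv2.INTER_CUBIC); c=np.clip(c.astype(float)*1.3,0,255).astype(np.uint8)
cv2.imwrite('pics/crop.png',c[...,::-1])
```

```text
top board z 0.13088495040317855
red 134 [ 0.4619 -0.1679  0.312 ] [ 0.4485 -0.1812  0.2799] [ 0.4737 -0.1548  0.3158]
blue 2483 [ 0.5489 -0.2494  0.1522] [ 0.4741 -0.3273  0.1453] [ 0.6245 -0.1646  0.1772]
blue rect ((548.9437866210938, -247.04879760742188), (138.5816192626953, 94.40033721923828), 58.91685104370117) [[ 472.7471  -282.0222 ]
 [ 553.5933  -330.75934]
 [ 625.1405  -212.07541]
 [ 544.29425 -163.33826]]
side board z 0.13049804095321466
red 191 [ 0.4589 -0.1654  0.3   ] [ 0.1722 -1.8714  0.2075] [ 0.475  -0.1519  0.3141]
blue 1095 [ 0.5672 -0.2472  0.1557] [ 0.5064 -0.3282  0.1447] [ 0.625  -0.1659  0.1755]
blue rect ((551.0853881835938, -247.80905151367188), (141.22332763671875, 92.14321899414062), 58.9524040222168) [[ 475.19608 -284.5434 ]
 [ 554.1388  -332.06628]
 [ 626.97473 -211.0747 ]
 [ 548.032   -163.55182]]
(348, 211) [98 95 90] [ 0.6265 -0.2263  0.1842]
(392, 240) [124 122 116] [ 0.5684 -0.3259  0.1844]
(324, 282) [149  55  50] [ 0.4608 -0.1682  0.3116]
(325, 230) [104 105 107] [ 0.5871 -0.1813  0.1427]
(303, 258) [175 174 165] [ 0.5049 -0.1284  0.2805]
(353, 293) [174 172 164] [ 0.4455 -0.2273  0.2817]
(356, 285) [135 131 125] [ 0.4634 -0.2434  0.2219]
(292, 267) [150 124  92] [ 0.4971 -0.1113  0.1327]
(310, 245) [92 93 92] [ 0.5494 -0.1487  0.1441]
(327, 215) [101 102 103] [ 0.6219 -0.1837  0.1471]
(336, 225) [ 57  81 136] [ 0.5989 -0.205   0.1524]
(234, 165) [134 134 129] [0.7025 0.0328 0.2206]
(215, 217) [146 144 136] [0.5837 0.0614 0.2206]
(204, 267) [171 169 161] [0.4816 0.0903 0.1337]
```

View pics/crop.png

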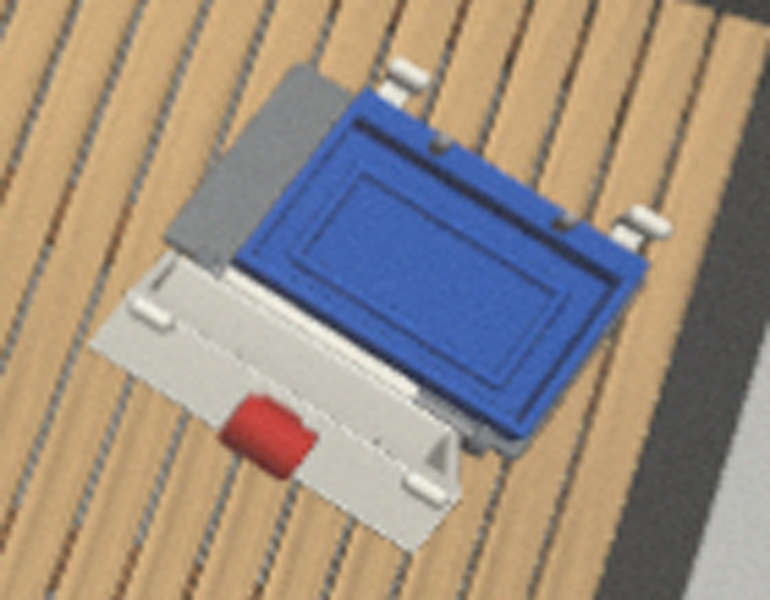

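The crop shows the mould clearly. The blue half is off toward the lower right, the white lid toward the left, and the pegs sit at crop (440,143) and (568,218). My estimate is hinge y-axis ≈ (-0.51,-0.86), lid angle ≈ 1.9 rad and d−e ≈ −23 mm. First I raise the arm and turn it.

Emit:
apply_moves([
  {"dx": 0,"dy": 0,"dz": -55,"twist": 1},
  {"dx": 0,"dy": 0,"dz": -110,"twist": 2},
  {"dx": 20,"dy": -15,"dz": -140,"twist": 3},
  {"dx": 60,"dy": -45,"dz": -140,"twist": 4},
  {"dx": 100,"dy": -75,"dz": -140,"twist": 5},
  {"dx": 140,"dy": -100,"dz": -140,"twist": 6},
  {"dx": 180,"dy": -130,"dz": -140,"twist": 7},
  {"dx": 220,"dy": -160,"dz": -140,"twist": 7},
], fingers=1)

```text
clock: 1.1
tool_pos: [0.3869, -0.303, 0.4433]
eef_rot: [-0.0, 0.964, -0.266, -0.0]
force: [1.3, 0.1, 0.6]
grip_width: 0.999
grip_force: 0.0
```

```bash
cat >> h.py <<'E'
from scipy.spatial.transform import Rotation as Ro
TH=np.radians(59.2); HY=-np.array([np.cos(TH),np.sin(TH),0]); HX=np.array([-np.sin(TH),np.cos(TH),0]); HZ=np.array([0,0,1.])
B=np.array([HX,HY,HZ]); H0=np.array([.5003,-.2175,.172])  # hinge incl. offset e
def toH(X): return (X-H0)@B.T
def tool():
    s=telemetry.observe(); q=s['eef_rot']; R=Ro.from_quat([q[1],q[2],q[3],q[0]]).as_matrix(); return s,R
def want(p,s=None,R=None):
    s,R=tool(); d=(np.array(p)-s['tool_pos'])@R*1000
    a=np.degrees(np.arctan2(R[1,1],R[0,1])); tw=((a-59.2+90)%180-90)/8
    print('t',s['clock'],'pos',s['tool_pos'].round(4),'F',s['force'].round(1),'delta tool mm',d.round(1),'twist',round(tw,2),'q',s['q'].round(2))
E
python3 - <<'E'
from h import *
want([.462,-.168,.44])
p,d,i=load('top')
for n in ['top','side']:
    p,d,i=load(n); X=cloud(d,i); Y=toH(X); hsv=cv2.cvtColor(p,cv2.COLOR_RGB2HSV).astype(int)
    h,S,V=hsv[...,0],hsv[...,1],hsv[...,2]
    near=(np.abs(Y[...,1])<.12)&(Y[...,0]>-.14)&(Y[...,0]<.1)&(Y[...,2]>-.03)&(Y[...,2]<.16)
    red=((h<8)|(h>172))&(S>120)&near; blue=(h>100)&(h<130)&(S>120)&near
    white=near&(S<45)&(Y[...,2]>.03)&(Y[...,0]>-.01)
    for nm,m in [('red',red),('blue',blue),('lid',white)]:
        P=Y[m]*1000; print(n,nm,m.sum()); print(np.percentile(P,[1,5,50,95,99],axis=0).round(1))
E
```

```text
t 1.1 pos [ 0.3869 -0.303   0.4433] F [1.3 0.1 0.6] delta tool mm [  -4.9 -154.4    3.4] twist -0.01 q [-0.73 -0.12  1.19  0.    2.07  1.38]
top red 171
[[ 45.6 -36.5 107.6]
 [ 50.  -35.4 134.1]
 [ 59.9 -23.2 139.4]
 [ 68.7 -11.2 142.6]
 [ 69.4 -10.  143.1]]
top blue 2483
[[-102.7  -67.4  -24.4]
 [ -98.3  -61.9  -23.1]
 [ -57.8    2.5  -19.8]
 [ -13.9   64.6    1.8]
 [ -10.6   68.3    3.3]]
top lid 1025
[[ 16.6 -91.7  41.8]
 [ 31.4 -88.1  88. ]
 [ 46.3 -23.5  97.5]
 [ 61.7  41.6 106.8]
 [ 63.1  45.6 109.4]]
side red 148
[[ 47.4 -37.  100.4]
 [ 49.3 -36.5 105.5]
 [ 59.8 -31.1 134.1]
 [ 68.  -15.6 141.2]
 [ 68.7 -12.4 142. ]]
side blue 1095
[[-102.7  -69.6  -23.7]
 [ -99.1  -68.6  -22.6]
 [ -77.8  -12.9  -16.3]
 [ -34.4   66.2    1.3]
 [ -19.    68.5    2.1]]
side lid 1117
[[ 18.  -93.5  30.8]
 [ 28.4 -92.6  37.4]
 [ 50.3 -54.3  88.2]
 [ 61.7  37.8 101.1]
 [ 62.8  45.3 108.4]]
```

Emit:
apply_moves([
  {"dx": -2,"dy": -50,"dz": 2},
  {"dx": -4,"dy": -105,"dz": 3},
  {"dx": -5,"dy": -155,"dz": 3},
  {"dx": -5,"dy": -155,"dz": 3},
  {"dx": -5,"dy": -155,"dz": 3},
], fingers=0.6)

```text
invalid input
```

Run:
```python
from h import *
want([.462,-.1673,.361])
p,d,i=shot('wrist'); cv2.imwrite('pics/w1.png',p[...,::-1])
X=cloud(d,i); Y=toH(X); hsv=cv2.cvtColor(p,cv2.COLOR_RGB2HSV).astype(int)
h,S=hsv[...,0],hsv[...,1]
near=(np.abs(Y[...,1])<.12)&(Y[...,0]>-.14)&(Y[...,0]<.1)&(Y[...,2]>-.03)&(Y[...,2]<.16)
red=((h<8)|(h>172))&(S>120)&near; blue=(h>100)&(h<130)&(S>120)&near
white=near&(S<45)&(Y[...,2]>.03)&(Y[...,0]>-.01)
for nm,m in [('red',red),('blue',blue),('lid',white)]:
    P=Y[m]*1000; print(nm,m.sum()); print(np.percentile(P,[1,5,50,95,99],axis=0).round(1) if m.sum() else '')
```

```text
t 1.1 pos [ 0.3869 -0.303   0.4433] F [1.3 0.1 0.6] delta tool mm [  -5.2 -155.    82.4] twist -0.01 q [-0.73 -0.12  1.19  0.    2.07  1.38]
red 2753
[[ 43.6 -34.3  99.3]
 [ 45.3 -32.2 102.4]
 [ 53.1 -17.5 133.4]
 [ 65.8  -8.4 139.3]
 [ 67.4  -7.9 139.9]]
blue 17778
[[-93.7 -66.  -24.9]
 [-92.  -63.2 -24.3]
 [-56.4  -3.  -22.2]
 [-14.7  68.   -1. ]
 [-11.1  71.8  -0.2]]
lid 9475
[[ 14.8 -87.3  30.7]
 [ 22.8 -86.4  33.6]
 [ 39.4  -2.8  92.3]
 [ 59.6  48.   99.7]
 [ 62.7  48.3 106.4]]
```

View pics/w1.png

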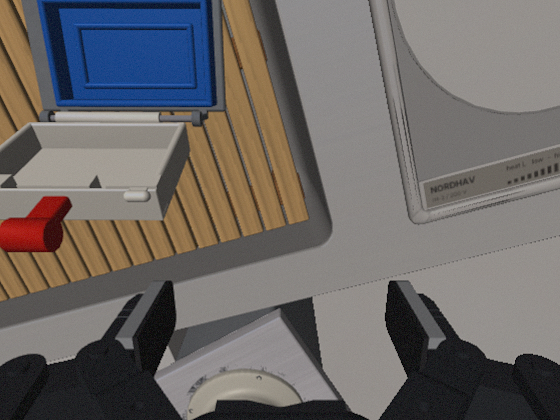

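The wrist view shows the handle at (30,235), the lid with its tongue at (137,196), the blue half at the top, and the fingers at the bottom edge. The relative offset of about −23.4 mm agrees. I suspect the move was refused because the rows lacked twist, so I retry with it.

Emit:
apply_moves([
  {"dx": -2,"dy": -50,"dz": 2,"twist": 0},
  {"dx": -4,"dy": -105,"dz": 3,"twist": 0},
  {"dx": -5,"dy": -155,"dz": 3,"twist": 0},
  {"dx": -5,"dy": -155,"dz": 3,"twist": 0},
  {"dx": -5,"dy": -155,"dz": 3,"twist": 0},
], fingers=0.6)

```text
clock: 1.78
tool_pos: [0.4614, -0.1692, 0.4406]
eef_rot: [0.0, 0.964, -0.265, -0.0]
force: [0.3, -0.1, -0.0]
grip_width: 0.6
grip_force: 0.0
```

```bash
cat >> h.py <<'E'
def meas(n):
    p,d,i=shot(n); X=cloud(d,i); Y=toH(X); hsv=cv2.cvtColor(p,cv2.COLOR_RGB2HSV).astype(int)
    h,S=hsv[...,0],hsv[...,1]
    near=(np.abs(Y[...,1])<.12)&(Y[...,0]>-.16)&(Y[...,0]<.1)&(Y[...,2]>-.03)&(Y[...,2]<.16)
    red=((h<8)|(h>172))&(S>120)&near; blue=(h>100)&(h<130)&(S>120)&near
    white=near&(S<45)&(Y[...,2]>.03)
    for nm,m in [('red',red),('blue',blue),('lid',white)]:
        P=Y[m]*1000; print(n,nm,m.sum()); print(np.percentile(P,[1,50,99],axis=0).round(1) if m.sum() else '')
    return p,Y
E
python3 - <<'E'
from h import *
want([.462,-.1673,.361])
p,Y=meas('wrist'); cv2.imwrite('pics/w2.png',p[...,::-1])
E
```

```text
t 1.775 pos [ 0.4614 -0.1692  0.4406] F [ 0.3 -0.1 -0. ] delta tool mm [-0.4 -2.  79.6] twist 0.0 q [-0.42 -0.13  1.2  -0.    2.07  1.69]
wrist red 2167
[[ 44.  -35.7 100. ]
 [ 52.5 -22.4 136.2]
 [ 67.6  -9.  140.1]]
wrist blue 16491
[[-91.7 -66.7 -24.9]
 [-53.7   2.6 -22.6]
 [-10.7  69.1  -0.2]]
wrist lid 10917
[[ 16.  -90.6  30.9]
 [ 40.1 -22.5  93.8]
 [ 62.5  46.1 106.8]]
```

View pics/w2.png

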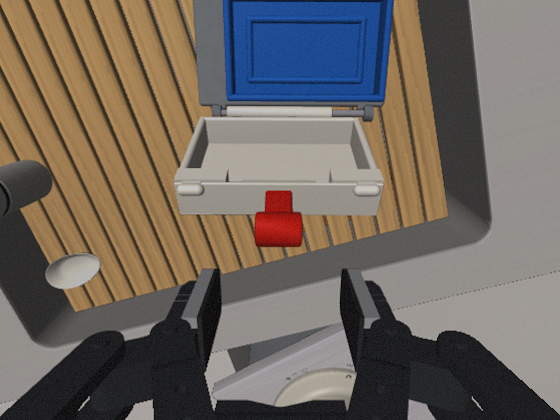

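The handle at (279,228) lies midway between the fingers at (210,300) and (350,300), so I descend.

Emit:
apply_moves([
  {"dx": 0,"dy": -1,"dz": 30,"twist": 0},
  {"dx": 0,"dy": -1,"dz": 55,"twist": 0},
  {"dx": 0,"dy": -1,"dz": 70,"twist": 0},
  {"dx": 0,"dy": -1,"dz": 79,"twist": 0},
  {"dx": 0,"dy": -1,"dz": 80,"twist": 0},
])

```text
clock: 2.45
tool_pos: [0.4618, -0.1683, 0.3609]
eef_rot: [0.0, 0.964, -0.266, -0.0]
force: [0.5, -0.3, 0.3]
grip_width: 0.602
grip_force: 0.0
```

Emit:
apply_moves([
  {"dx": 0,"dy": 0,"dz": 0,"twist": 0},
  {"dx": 0,"dy": 0,"dz": 0,"twist": 0},
  {"dx": 0,"dy": 0,"dz": 0,"twist": 0},
  {"dx": 0,"dy": 0,"dz": 0,"twist": 0},
  {"dx": 0,"dy": 0,"dz": 0,"twist": 0},
  {"dx": 0,"dy": 0,"dz": 0,"twist": 0},
], fingers=0)

```text
clock: 3.2
tool_pos: [0.4619, -0.1679, 0.362]
eef_rot: [0.0, 0.964, -0.266, 0.001]
force: [-1.3, -0.3, 4.8]
grip_width: 0.31
grip_force: 61.1
```

Run:
```python
from h import *
want([.462,-.1673,.361]); s,R=tool(); print(R.round(3), toH(s['tool_pos'])*1000,s['torque'])
p,Y=meas('wrist')
```

```text
t 3.2 pos [ 0.4619 -0.1679  0.362 ] F [-1.3 -0.3  4.8] delta tool mm [-0.3 -0.6  1. ] twist -0.0 q [-0.42 -0.18  1.39 -0.    1.93  1.69]
[[ 0.859 -0.512  0.001]
 [-0.512 -0.859 -0.001]
 [ 0.002 -0.    -1.   ]] [ 58.34139054 -22.92661342 190.03358683] [-0.06966239  0.23568063 -0.05059263]
wrist red 5315
[[ 43.7 -35.7  99.5]
 [ 51.2 -22.6 135. ]
 [ 66.9  -9.3 140.1]]
wrist blue 22615
[[-77.1 -66.8 -24.8]
 [-45.6   3.  -22.6]
 [-10.7  69.   -0.3]]
wrist lid 26891
[[ 16.8 -90.2  31.1]
 [ 41.3 -22.1  94.3]
 [ 63.4  45.7 157.5]]
```

Gripped: tool x is −hinge x and tool y is +hinge y. Now I swing toward upright, sliding +23.5 mm along the hinge.

Emit:
apply_moves([
  {"dx": 7,"dy": 3,"dz": -3,"twist": 0},
  {"dx": 14,"dy": 6,"dz": -5,"twist": 0},
  {"dx": 21,"dy": 9,"dz": -7,"twist": 0},
  {"dx": 28,"dy": 12,"dz": -9,"twist": 0},
  {"dx": 36,"dy": 15,"dz": -10,"twist": 0},
  {"dx": 43,"dy": 18,"dz": -11,"twist": 0},
  {"dx": 51,"dy": 21,"dz": -12,"twist": 0},
  {"dx": 57.5,"dy": 23.5,"dz": -12,"twist": 0},
])

```text
clock: 4.25
tool_pos: [0.499, -0.2169, 0.3731]
eef_rot: [-0.001, 0.964, -0.265, -0.001]
force: [-3.6, 5.1, 4.9]
grip_width: 0.315
grip_force: 60.4
```

Run:
```python
from h import *
want([.462,-.1673,.361]); s,R=tool(); print(toH(s['tool_pos'])*1000,s['torque'],s['grip_width'])
for n in ['wrist','top']: p,Y=meas(n)
```

```text
t 4.25 pos [ 0.499  -0.2169  0.3731] F [-3.6  5.1  4.9] delta tool mm [-57.1 -23.7  12.3] twist 0.01 q [-0.47 -0.03  1.23  0.    1.94  1.63]
[1.40601711e+00 1.23063123e-01 2.01090127e+02] [ 0.90446889  0.97486073 -0.09426026] 0.3145952401685505
wrist red 4543
[[ -2.3 -12.8 109.1]
 [  4.1   0.  148.5]
 [ 16.3  13.2 152.8]]
wrist blue 26118
[[-104.5  -66.5  -24.7]
 [ -59.9    0.9  -22. ]
 [ -11.5   69.1    0. ]]
wrist lid 17369
[[ -9.7 -68.4  31.3]
 [  1.9  -0.2 106.8]
 [ 25.3  67.8 158. ]]
top red 7
[[ 14.8 -12.  144.9]
 [ 17.5 -10.5 147.4]
 [ 18.2  -4.3 150.1]]
top blue 125
[[-99.3 -68.9 -23.7]
 [-70.  -64.8  -1.4]
 [-23.8 -48.    4. ]]
top lid 872
[[ -1.2 -69.8  34.8]
 [ 22.7  16.8 108.2]
 [ 30.8  68.  117.3]]
```

Run:
```python
from h import *
p,d,i=load('wrist'); cv2.imwrite('pics/w3.png',cv2.resize(p,None,fx=1.4,fy=1.4)[...,::-1])
Y=toH(cloud(d,i))*1000; hsv=cv2.cvtColor(p,cv2.COLOR_RGB2HSV).astype(int);h,S=hsv[...,0],hsv[...,1]
def cc(m,nm):
    n,l,st,c=cv2.connectedComponentsWithStats(m.astype(np.uint8))
    for k in range(1,n):
        if st[k,4]>40:
            P=Y[l==k]; print(nm,st[k],'ymin/max',np.nanpercentile(P[:,1],[2,98]).round(1),'med',np.nanmedian(P,0).round(1))
near=(abs(Y[...,1])<100)
cc(near&(S<60)&(Y[...,0]<-88)&(Y[...,0]>-135)&(Y[...,2]>-14),'front nonblue')
blue=(h>100)&(h<130)&(S>100)&near
for x0 in [-20,-40,-60,-80,-100]:
    m=blue&(abs(Y[...,0]-x0)<5)&(Y[...,2]>-6)
    if m.sum(): print('blue rim',x0,Y[m][:,1].min().round(1),Y[m][:,1].max().round(1))
W=near&(S<45)&(Y[...,2]>60)&(Y[...,2]<125)&(Y[...,0]<45)
for z0 in [70,80,90,100,105]:
    m=W&(abs(Y[...,2]-z0)<4)
    if m.sum(): print('lid',z0,np.percentile(Y[m][:,1],[.3,99.7]).round(1))
```

```text
front nonblue [177  14  34  18 514] ymin/max [-64.5 -46.7] med [-117.1  -54.9   11.7]
front nonblue [355  15  34  18 510] ymin/max [50.5 67.8] med [-116.6   58.4   11.7]
front nonblue [230  48  13  13 139] ymin/max [-31.7 -24.3] med [-98.4 -27.6  15.5]
front nonblue [321  48  14  14 142] ymin/max [27.9 34.6] med [-98.2  30.7  15.5]
blue rim -20 -68.6 70.4
blue rim -40 -68.2 70.5
blue rim -60 -68.4 71.1
blue rim -80 -68.4 71.1
blue rim -100 -68.1 70.9
lid 70 [-68.8  68. ]
lid 80 [-68.7  68. ]
lid 90 [-69.6  69.4]
lid 100 [-69.6  69. ]
lid 105 [-69.6  69. ]
```

View pics/w3.png

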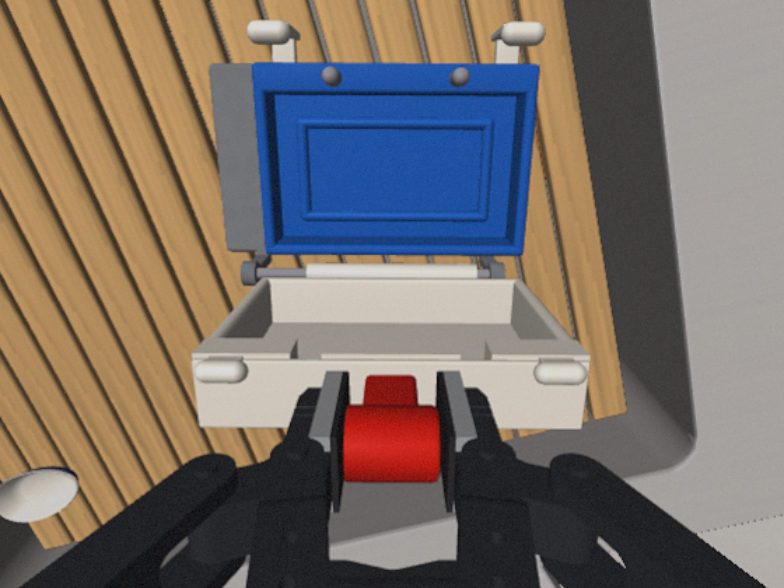

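The pegs centre at y≈1.6 mm and the blue rim at 0.9 to 1.4 mm, while the lid sits at about −0.2 mm. About +1 mm is left to correct, plus a slight yaw of the hinge axis. I continue the swing to q≈0.44 with that correction, then check.

Emit:
apply_moves([
  {"dx": 20,"dy": 0.5,"dz": 1.4,"twist": 0},
  {"dx": 39,"dy": 1,"dz": 5.5,"twist": 0},
  {"dx": 58,"dy": 1.3,"dz": 12,"twist": 0},
  {"dx": 75.5,"dy": 1.5,"dz": 21.7,"twist": 0},
  {"dx": 91.5,"dy": 1.6,"dz": 33,"twist": 0},
  {"dx": 106,"dy": 1.7,"dz": 47,"twist": 0},
  {"dx": 117,"dy": 1.7,"dz": 61,"twist": 0},
  {"dx": 123.5,"dy": 1.7,"dz": 71,"twist": 0},
])

```text
clock: 5.35
tool_pos: [0.6063, -0.2832, 0.3039]
eef_rot: [0.001, 0.964, -0.265, 0.004]
force: [6.5, -2.2, 9.9]
grip_width: 0.313
grip_force: 76.3
```

Run:
```python
from h import *
want([.462,-.1673,.361]); s,R=tool(); print(toH(s['tool_pos'])*1000,s['torque'],s['grip_width'])
ims=[]
for n in ['wrist','top']:
    p,d,i=shot(n); ims.append(p); Y=toH(cloud(d,i))*1000; hsv=cv2.cvtColor(p,cv2.COLOR_RGB2HSV).astype(int);h,S=hsv[...,0],hsv[...,1]
    near=(abs(Y[...,1])<100)
    def cc(m,nm,k0=30):
        c,l,st,_=cv2.connectedComponentsWithStats(m.astype(np.uint8))
        for k in range(1,c):
            if st[k,4]>k0: P=Y[l==k]; print(n,nm,st[k],'y',np.nanpercentile(P[:,1],[2,98]).round(1),'med',np.nanmedian(P,0).round(1))
    cc(near&(S<60)&(Y[...,0]<-108)&(Y[...,0]>-135)&(Y[...,2]>0)&(Y[...,2]<25),'catch')
    cc(near&((h<8)|(h>172))&(S>120)&(Y[...,2]<110),'red')
    blue=(h>100)&(h<130)&(S>100)&near
    W=near&(S<45)&(Y[...,2]>22)&(Y[...,2]<90)&(Y[...,0]>-125)&(Y[...,0]<0)
    for x0 in [-20,-40,-60,-70,-80,-90,-100]:
        m=blue&(abs(Y[...,0]-x0)<5)&(Y[...,2]>-6); w=W&(abs(Y[...,0]-x0)<5)
        print(n,x0,'blue',Y[m][:,1].min().round(1) if m.any() else '',Y[m][:,1].max().round(1) if m.any() else '','lid',np.percentile(Y[w][:,1],[.3,99.7]).round(1) if w.any() else '')
cv2.imwrite('pics/w4.png',cv2.resize(np.hstack([ims[0],ims[1][160:320,260:440].repeat(2,0).repeat(2,1)[:320]]) if 0 else ims[0],None,fx=1.2,fy=1.2)[...,::-1])
```

```text
t 5.35 pos [ 0.6063 -0.2832  0.3039] F [ 6.5 -2.2  9.9] delta tool mm [-182.8  -25.7  -58.4] twist 0.0 q [-0.49  0.28  1.02  0.    1.84  1.62]
[-124.65499976    2.15612348  131.89143283] [ 0.16767695 -0.37634245 -0.18346006] 0.31292079519479404
wrist catch [161 236  34  24 678] y [-64.1 -47.1] med [-120.2  -55.3   11.1]
wrist catch [363 237  35  23 656] y [50.5 67.5] med [-119.6   58.8   11.1]
wrist red [ 241  312   78   70 4734] y [-10.6  15. ] med [-119.9    2.1   91.9]
wrist -20 blue   lid 
wrist -40 blue   lid 
wrist -60 blue -68.4 70.6 lid 
wrist -70 blue -68.0 70.6 lid [-49.8  54.7]
wrist -80 blue -68.4 70.7 lid [-67.1  70.8]
wrist -90 blue -68.2 71.4 lid [-17.9  22.9]
wrist -100 blue -68.2 70.9 lid 
top catch [345 207   8   6  32] y [-66.  -49.3] med [-116.3  -57.5   13.7]
top catch [389 236   8   7  36] y [49.5 66.9] med [-116.1   58.4   13.4]
top red [366 213  20  21 210] y [-11.6  13.8] med [-105.5    0.7   86.1]
top -20 blue   lid [-69.4 -40.5]
top -40 blue   lid [-69.3  69.6]
top -60 blue   lid [-69.5  69.6]
top -70 blue   lid [-69.1  70. ]
top -80 blue   lid [-68.4  69.3]
top -90 blue   lid [-68.4  70.2]
top -100 blue   lid [-64.1  64.5]
```

View pics/w4.png

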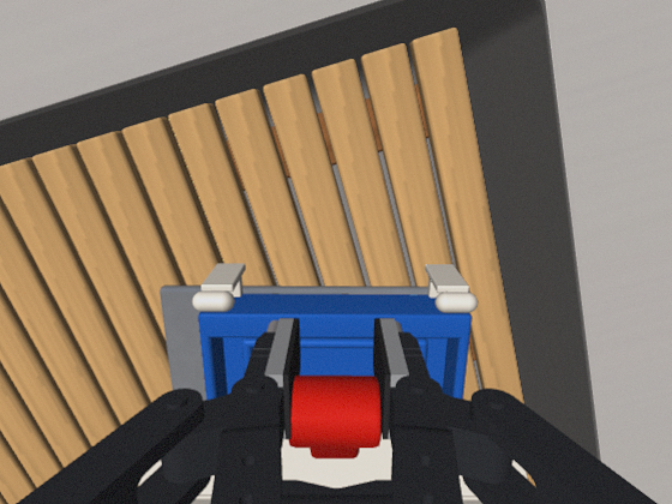

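Catches, handle and lid agree: wrist gives catches 1.7, lid 1.9 and handle 2.2 mm; top gives 0.3, 0.6 and 1.1 mm. So it is aligned to about 0.4 mm, and I lower slowly over the pegs.

Emit:
apply_moves([
  {"dx": 3.5,"dy": -0.3,"dz": 7,"twist": 0},
  {"dx": 7,"dy": -0.3,"dz": 13.5,"twist": 0},
  {"dx": 9.5,"dy": -0.3,"dz": 20,"twist": 0},
  {"dx": 12,"dy": -0.3,"dz": 27,"twist": 0},
  {"dx": 13.5,"dy": -0.3,"dz": 31,"twist": 0},
  {"dx": 14.5,"dy": -0.3,"dz": 35,"twist": 0},
  {"dx": 15.5,"dy": -0.3,"dz": 38.5,"twist": 0},
  {"dx": 16,"dy": -0.3,"dz": 41.5,"twist": 0},
])

```text
clock: 6.45
tool_pos: [0.6201, -0.2916, 0.2628]
eef_rot: [0.001, 0.964, -0.266, 0.004]
force: [7.8, -6.2, 9.6]
grip_width: 0.317
grip_force: 93.1
```

Run:
```python
from h import *
want([.462,-.1673,.361]); s,R=tool(); print(toH(s['tool_pos'])*1000,s['torque'],s['grip_width'])
for n in ['wrist','top','side']: meas(n)
```

```text
t 6.45 pos [ 0.6201 -0.2916  0.2628] F [ 7.8 -6.2  9.6] delta tool mm [-198.6  -25.7  -99.9] twist -0.0 q [-0.49  0.32  1.05 -0.    1.77  1.62]
[-140.87610049    2.26652488   90.82318552] [-0.46831577 -0.50285323  0.14259079] 0.3168504583837952
wrist red 6248
[[-145.4  -10.6   42.5]
 [-137.8    2.6   53.2]
 [-101.5   15.9   57.8]]
wrist blue 2035
[[-152.9  -54.6  -26.6]
 [-105.8   -3.   -17. ]
 [ -60.2   58.6   86.9]]
wrist lid 28118
[[-158.5  -52.6   31.6]
 [-152.4   12.4   76.4]
 [ -99.6   58.2  100.8]]
top red 168
[[-134.2  -11.1   43.1]
 [-121.9    1.2   49.6]
 [-101.4   14.9   59.8]]
top blue 0

top lid 2219
[[-150.   -67.8   31.8]
 [ -70.8   13.4   49.6]
 [  -3.3   69.4  154.3]]
side red 117
[[-148.   -16.1   41.5]
 [-126.7   -0.    52.6]
 [-110.5   17.    68.2]]
side blue 301
[[-102.7  -69.8  -25.3]
 [ -65.8  -67.7   -8.9]
 [ -15.7  -39.1    2.3]]
side lid 2779
[[-151.8  -68.2   31. ]
 [ -75.8  -14.5   49.8]
 [  -1.1   69.8  157.1]]
```

Run:
```python
from h import *
for n in ['top','side']:
    p,d,i=load(n); Y=toH(cloud(d,i))*1000; S=cv2.cvtColor(p,cv2.COLOR_RGB2HSV)[...,1]
    m=(S<45)&(Y[...,0]>-85)&(Y[...,0]<-15)&(abs(Y[...,1])<55)&(Y[...,2]>15)&(Y[...,2]<75)
    P=Y[m]
    for _ in range(4):
        c=np.polyfit(P[:,0],P[:,2],1); P=P[abs(P[:,2]-np.polyval(c,P[:,0]))<3]
    print(n,len(P),'q',-np.arctan(c[0]),c)
p,d,i=load('wrist'); cv2.imwrite('pics/w5.png',p[...,::-1])
```

```text
top 908 q 0.23928995842907885 [-0.24396427 32.72334507]
side 903 q 0.2534469915352036 [-0.2590169  31.72003185]
```

View pics/w5.png

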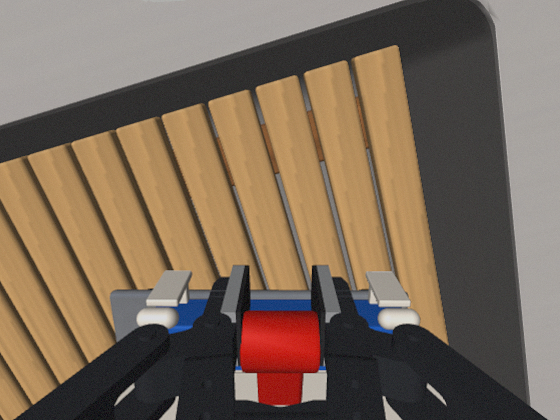

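The lid is really at q≈0.245. The handle at (281,340) has crept up in the pads by about 12 mm and back by 6 mm, so the lid lags and is not yet on the pegs. I regrip centred.

Emit:
apply_moves([
  {"dx": 0,"dy": 0,"dz": 0,"twist": 0},
  {"dx": 0,"dy": 0,"dz": 0,"twist": 0},
  {"dx": 0,"dy": 0,"dz": 0,"twist": 0},
  {"dx": -3,"dy": 0,"dz": -6,"twist": 0},
  {"dx": -6,"dy": 0,"dz": -12,"twist": 0},
  {"dx": -6,"dy": 0,"dz": -12,"twist": 0},
], fingers=0.5)

```text
clock: 7.35
tool_pos: [0.6133, -0.2871, 0.2739]
eef_rot: [0.0, 0.964, -0.266, 0.001]
force: [0.2, -0.6, -0.6]
grip_width: 0.498
grip_force: 0.0
```

```bash
cat >> h.py <<'E'
def lid(n):
    p,d,i=shot(n); Y=toH(cloud(d,i))*1000; hsv=cv2.cvtColor(p,cv2.COLOR_RGB2HSV); S=hsv[...,1]
    m=(S<45)&(Y[...,0]>-85)&(Y[...,0]<-15)&(abs(Y[...,1])<55)&(Y[...,2]>15)&(Y[...,2]<75)
    P=Y[m]
    for _ in range(4):
        c=np.polyfit(P[:,0],P[:,2],1); P=P[abs(P[:,2]-np.polyval(c,P[:,0]))<3]
    red=((hsv[...,0]<8)|(hsv[...,0]>172))&(S>120)&(abs(Y[...,1])<40)&(Y[...,0]<-95)&(Y[...,0]>-170)&(Y[...,2]<110)
    W=(S<45)&(abs(Y[...,0]+75)<12)&(abs(Y[...,1])<90)&(Y[...,2]>15)&(Y[...,2]<75)
    C=(S<60)&(Y[...,0]<-108)&(Y[...,0]>-130)&(Y[...,2]>5)&(Y[...,2]<25)&(abs(Y[...,1])<80)&(abs(Y[...,1])>40)
    yc=Y[C][:,1]; f=lambda a:np.percentile(a,[2,98]).round(1) if len(a) else ''
    print(n,'q',round(-np.arctan(c[0]),3),len(P),'c0',c[1].round(1),'red y',f(Y[red][:,1]),'x',f(Y[red][:,0]),'z',f(Y[red][:,2]),'lid y',f(Y[W][:,1]),'catch y',f(yc[yc<0]),f(yc[yc>0]))
    return p
def st():
    s,R=tool(); print('t',s['clock'],'tcpH',(toH(s['tool_pos'])*1000).round(1),'F',s['force'].round(1),'gw',round(s['grip_width'],3),'FH',(B@s['force']).round(1))
E
python3 - <<'E'
from h import *
st()
for n in ['top','side']: lid(n)
meas('wrist')
E
```

```text
t 7.35 tcpH [-132.7    1.9  101.9] F [ 0.2 -0.6 -0.6] gw 0.498 FH [-0.5  0.5 -0.6]
top q 0.253 963 c0 31.9 red y [-9.7 12.4] x [-129.6 -102.1] z [42.8 58. ] lid y [-66.7  69. ] catch y [-65.3 -50.1] [49.5 65. ]
side q 0.249 897 c0 32.0 red y [-21.   25.2] x [-139.7 -110.1] z [37.8 71.6] lid y [-68.2  69. ] catch y [-65.8 -54.2] 
wrist red 5643
[[-145.3  -10.7   42.1]
 [-136.6    2.6   52.9]
 [-101.1   15.7   57.3]]
wrist blue 3439
[[-143.5  -67.   -26. ]
 [-101.4  -19.1   -1.9]
 [ -65.3   69.8   71.9]]
wrist lid 34728
[[-150.3  -55.4   31.5]
 [-143.2    5.    84.2]
 [ -87.7   60.2  110.5]]
```

Emit:
apply_moves([
  {"dx": 2,"dy": 0,"dz": 0,"twist": 0},
  {"dx": 2,"dy": 0,"dz": 0,"twist": 0},
  {"dx": 2,"dy": 0,"dz": 0,"twist": 0},
  {"dx": 2,"dy": 0,"dz": 0,"twist": 0},
  {"dx": 2,"dy": 0,"dz": 0,"twist": 0},
], fingers=0)

```text
clock: 8.12
tool_pos: [0.6149, -0.288, 0.2722]
eef_rot: [-0.0, 0.964, -0.266, -0.0]
force: [-2.2, 1.1, -0.1]
grip_width: 0.314
grip_force: 61.5
```

Emit:
apply_moves([
  {"dx": 1,"dy": -0.8,"dz": 4,"twist": 0},
  {"dx": 2.5,"dy": -0.8,"dz": 7.5,"twist": 0},
  {"dx": 3,"dy": -0.8,"dz": 10,"twist": 0},
  {"dx": 3.5,"dy": -0.8,"dz": 12.5,"twist": 0},
  {"dx": 4.5,"dy": -0.8,"dz": 15,"twist": 0},
  {"dx": 5,"dy": -0.8,"dz": 17,"twist": 0},
])

```text
clock: 8.88
tool_pos: [0.6199, -0.2901, 0.2553]
eef_rot: [0.0, 0.964, -0.266, 0.0]
force: [-1.6, 0.7, 3.9]
grip_width: 0.311
grip_force: 62.0
```

Run:
```python
from h import *
st()
for n in ['top','side']: lid(n)
meas('wrist')
```

```text
t 8.875 tcpH [-139.9    1.1   83.3] F [-1.6  0.7  3.9] gw 0.311 FH [1.7 0.2 3.9]
top q 0.123 855 c0 31.7 red y [-9.6 12.3] x [-135.6 -107.8] z [30.3 41.7] lid y [-66.6  68.4] catch y [-66. -49.] [50.  67.1]
side q 0.129 823 c0 31.3 red y [-16.2  18. ] x [-144.4 -117.2] z [27.1 57.7] lid y [-68.5  68. ] catch y [-66.3 -60.2] 
wrist red 5969
[[-150.1  -11.7   26.2]
 [-140.6    1.8   34.6]
 [-105.7   14.9   40.3]]
wrist blue 1617
[[-151.9  -55.7  -26.4]
 [-105.7  -11.1  -11.2]
 [ -94.2   61.1   82.6]]
wrist lid 28627
[[-157.5  -53.7   31. ]
 [-151.2    5.    68.6]
 [-102.6   57.1   93. ]]
```

At q≈0.126 with only 4 N the pegs have entered their sockets. Now I press through the catches.

Emit:
apply_moves([
  {"dx": 0.5,"dy": 0,"dz": 4,"twist": 0},
  {"dx": 1,"dy": 0,"dz": 8,"twist": 0},
  {"dx": 1.5,"dy": 0,"dz": 12,"twist": 0},
  {"dx": 2,"dy": 0,"dz": 16,"twist": 0},
  {"dx": 2,"dy": 0,"dz": 18,"twist": 0},
  {"dx": 2,"dy": 0,"dz": 19,"twist": 0},
])

```text
clock: 9.78
tool_pos: [0.6223, -0.2915, 0.2371]
eef_rot: [0.0, 0.964, -0.266, 0.002]
force: [3.4, -2.9, 3.0]
grip_width: 0.313
grip_force: 62.8
```

Run:
```python
from h import *
st()
for n in ['top','side']: p=lid(n); cv2.imwrite(f'pics/{n}6.png',p[...,::-1])
```

```text
t 9.775 tcpH [-142.7    1.1   65.1] F [ 3.4 -2.9  3. ] gw 0.313 FH [-4.4  0.8  3. ]
top q 0.006 833 c0 31.2 red y [-10.5  12.9] x [-137.6 -112.3] z [14.7 24.1] lid y [-67.2  68.5] catch y [-65.4 -48.3] [50.  67.5]
side q 0.012 757 c0 30.7 red y [-12.9  17.1] x [-149.7 -121.8] z [12.1 33.7] lid y [-68.3  68. ] catch y [-67.1 -57.2]
```

It looks shut at q≈0.01. I press a little further to be sure, then release and lift.

Emit:
apply_moves([
  {"dx": 0,"dy": 0,"dz": 3,"twist": 0},
  {"dx": 0,"dy": 0,"dz": 5,"twist": 0},
  {"dx": 0,"dy": 0,"dz": 5,"twist": 0},
  {"dx": 0,"dy": 0,"dz": 1,"twist": 0},
  {"dx": 0,"dy": 0,"dz": 0,"twist": 0},
])

```text
clock: 10.5
tool_pos: [0.6225, -0.2917, 0.2352]
eef_rot: [0.0, 0.964, -0.266, 0.001]
force: [6.0, -4.9, -3.2]
grip_width: 0.318
grip_force: 62.3
```

Emit:
apply_moves([
  {"dx": 0,"dy": 0,"dz": 0,"twist": 0},
  {"dx": 0,"dy": 0,"dz": 0,"twist": 0},
  {"dx": 0,"dy": 0,"dz": 0,"twist": 0},
  {"dx": 0,"dy": 0,"dz": 0,"twist": 0},
  {"dx": 0,"dy": 0,"dz": -20,"twist": 0},
  {"dx": 0,"dy": 0,"dz": -60,"twist": 0},
  {"dx": 0,"dy": 0,"dz": -110,"twist": 0},
  {"dx": -20,"dy": 0,"dz": -140,"twist": 0},
], fingers=0.5)

```text
clock: 11.5
tool_pos: [0.6043, -0.281, 0.3807]
eef_rot: [0.001, 0.964, -0.266, 0.002]
force: [0.0, 0.3, -0.1]
grip_width: 0.495
grip_force: 0.0
```

Run:
```python
from h import *
st()
for n in ['top','side']: p=lid(n); cv2.imwrite(f'pics/{n}7.png',p[...,::-1])
p,d,i=shot('wrist'); cv2.imwrite('pics/w7.png',p[...,::-1])
p,d,i=load('top'); X=cloud(d,i)
for q in [(234,165),(215,217),(204,267)]: print(X[q[1],q[0]].round(4))
```

```text
t 11.5 tcpH [-121.8    1.3  208.7] F [ 0.   0.3 -0.1] gw 0.495 FH [ 0.1 -0.3 -0.1]
top q -0.006 431 c0 30.8 red y [ 0.2 14.3] x [-149.4 -112.9] z [12.9 23.7] lid y [-67.8  67.6] catch y [-66.  -49.3] [49.6 67. ]
side q 0.005 738 c0 30.6 red y [-12.7  13.4] x [-147.6 -123.5] z [ 6.8 23.9] lid y [-68.7  68. ] catch y [-67.2 -59.6] 
[0.7031 0.033  0.2189]
[0.5838 0.0615 0.2199]
[0.4814 0.0894 0.1378]
```

View pics/w7.png

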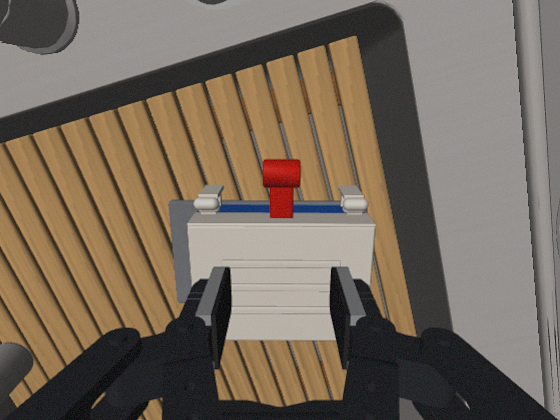

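The wrist view shows the lid shut (q≈0), with both catches at (207,203) and (354,203) hooked over the tongues and the handle free at (281,175). Shakers and spoon rest have not moved, so I hand in.

```bash
python3 -c "
from h import *
print(ticket.hand_in())"
```

```text
the job is handed in; nothing more can be done
None
```

The mould is closed and handed in: the lid measured flush (angle about 0), both catches look hooked over its tongues, the gripper has let go and is clear, and the shakers and spoon rest are where they stood.

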